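# Re-tension the quick-release clamp on the drive holder

## Task

The drive in the bench holder is not clamped properly because the quick-release is set too loose. Flip the cam lever up until it stands upright, then, with it up, turn the wing nut clockwise until its wing lies in line with the clamp arm, and flip the lever all the way back down flat so that the foot presses firmly on the drive. Leave the drive lying in its place and do not knock the other things on the desk about.

Things in the scene. Friction and masses are not known exactly. Their poses are not given: they have to be found in the camera images.
- holder: drive holder fixed to the desk: an aluminium base plate 126 x 215 x 8 mm carrying two dark upright plates (113 mm high) with the cam lever between their tops, and a steel clamp arm 22 mm wide that runs from there along the holder's +y, its top 79 mm above the desk, to the wing nut. Origin: on the desk; the base reaches 63 mm to either side in x and from -88.5 to +126.5 mm in y. z is up. Holder, arm and lever swing share the vertical plane x = 0 of this frame
- lever_pivot (a point): the cam lever's pivot pin, 55 mm from the holder's origin towards its -y and 100 mm up; the pin lies along the holder's x
- lever_grip (a point): centre of the lever's black handle, 75 mm from the pivot along the lever (and 6 mm above the line through the pivot when it is shut). The handle is 18 mm wide along the holder's x, 11 mm thick and 46 mm long. When the lever is shut it lies flat, pointing away from the wing nut, about 106 mm above the desk with nothing below it but, farther in, the base plate
- lever (a joint): cam lever angle, rad: 0 lies flat pointing to the holder's -y (shut), 1.6 stands upright (open, its stop). The handle swings up and over the pivot in the holder's y-z plane. It stays where it is left; about 2 to 4 N at the handle move it. Pressing hard down on the nut or arm (over 25 N) would drive it back. Opening it lifts the clamp arm, nut and foot by 7 mm in all
- nut_grip (a point): centre of the wing nut's dark wing, on its upright axis at the free end of the clamp arm (holder y = +55 mm), 106 mm above the desk with the lever shut and 113 mm with it open. The wing is an upright bar 46 mm long (its own y), 9 mm thick (its own x), 22 mm high; its underside is 16 mm above the arm's top face (12 mm above a collar 24 mm wide). z is up
- wing_nut (a joint): wing nut angle, rad, counter-clockwise seen from above: 0 when the wing lies in line with the clamp arm (along the holder's y), positive when it is too loose; it starts at 0.9 to 1.45. Turning it clockwise lowers the foot by 6 mm a radian. Stops at -0.5 and 1.7; it stays where it is left and needs about 0.1 N m
- foot (a joint): how far the sprung rubber foot under the wing nut is pushed up by the drive, m: 0 hangs free; 2 N for each mm. About 0.0035 when the wing is in line and the lever is shut
- drive_center (a point): centre of the loose flat pale drive, 70 x 101 x 10 mm, that lies on the base plate under the foot with its long side across the arm; half-way up
- tray: loose shallow white compartment tray 62 x 148 x 21 mm, bystander; origin centre of its underside
- bottle: loose small green bottle, 36 mm across, 97 mm high, bystander; origin centre of its underside

How it is judged:
By the outcome, as a careful person would: the job done as asked, in the order asked, and still so for the second after the job is handed in, with the robot touching nothing.
It also fails if it takes over 61 s, if anything falls off the work surface, if the arm or the gripper's body presses on something with over 40 N, if the wrist force passes 120 N, or if a joint passes its speed limit or range.

## Robot

A 7-joint arm with a two-finger parallel gripper is mounted at the origin on a cart in front of the work surface, level with it; the furniture and walls round the work are solid. World frame = base frame: x ahead of the robot, y to its left, z up, the work surface at z = 0. Lengths are in mm, angles in rad, forces in N, time in s.
With the tool pointing down it reaches from about 375 to 925 mm from the base axis. Payload 3.1 kg.
Tool frame: the origin (TCP) lies at the very end of the fingers, on their centre line; the grasp point (between the pads) lies 19 mm behind it; z points along the fingers, y is the line along which they close (so a half turn about z gives the same grasp; the last joint's range is limited). The gripper opens to 85 mm and grips with 20 to 120 N. Pads are 22 mm wide; open, the fingers measure 114 mm over their backs; the gripper's body (76 mm by 85 mm) begins 54 mm behind the grasp point. The pads swing forward as they close: fully open they stand 13 mm farther back than shut.
Start: joints at [-1.39, 0.383, 0.044, 1.598, -0.018, 1.161, -0.05], TCP at [178.858, 624.91, 231.269] pointing down, gripper open.
Joint ranges: [-2.61, 2.61], [-0.41, 2.15], [-1.48, 1.57], [0, 2.5], [-1.57, 4.71], [0.05, 1.97], [-2.85, 2.85]. Speed limits (rad/s): [2.79, 2.79, 3.14, 3.14, 3.14, 3.14, 3.14].

## Interface

Orientations are given as a unit quaternion [w, x, y, z].
In Python, from bench import r, eyes gives the robot as it stands.
- The arm moves only by the tool send_rows, never from a script. Its argument "motion" is a list of rows, each a list of 3 entries, a list of its own where there are three numbers: the turn, a rotation vector about the world's x, y, z in degrees, then the shift along the world's x, y, z in mm, then the opening, from 0 (shut) to 1 (fully open). In form: [[[ax, ay, az], [tx, ty, tz], claw], ...]. A call has exactly 10 rows; each row shifts and turns the commanded pose from where the row before left it; what a row does not reach is not made up. A row lasts 1/8 s, in which the tool goes at most 62.5 mm and 10.7 degrees, less where a joint would pass 70% of its speed; a pose out of reach is approached as far as the arm can. A call with a gripper value outside its range is refused whole. The fingers move at their own pace and stop on an object; "grip_force" is the grip in N (left out, the last holds). Time passes only in rows, so rows that do not move let the fingers close, or fill a call up. It gives the time, the measured TCP pose, the force, the opening and the grip force at its end, in the units of the state.
- r.get_state(): the state, without advancing time (a new reading comes with each control period).
- eyes.get_image(name): name is "scene" or "top"; returns the picture (384x512x3 uint8, red, green, blue); there is no depth.
- eyes.calibration(name): a dict with "fx", "fy", "cx", "cy" (pixels), "eye" and "rotation" of the camera in the world. Camera axes: x right, y up, looking along -z (the intrinsics and any distortion apply to the point x, -y, -z); pixel columns grow to the right and rows downward; lengths in mm; the calibration is good to about 2 mm. A picture is of the moment at which its call begins. calibration takes no time and is no camera call.
- r.job_done(): hands the job in; it is judged then, once.
The state is a dict: "time": time; "q": joint angles; "dq": joint speeds; "joint_torque": joint torques, N m; "position": TCP position; "tool_rot": TCP orientation; "wrist_force": force on the tool from outside, world axes, zero at the start; "wrist_torque": the same for the moment, N m; "width": finger opening in mm; "finger_force": force on a finger pad.
Only numpy, scipy, OpenCV 4.12 (cv2) and the standard library are available. Lean on these libraries where they do the work, as an engineer would, in place of code of your own. Each camera call takes 0.05 s, during which the arm holds its last target. There are 200 camera calls.

## Working session

There is one attempt and no reset: what is moved stays moved. The work goes in short steps, Python scripts to look and compute and a tool call to move; the robot and the scene stay as the last step left them, time stands still between calls to the robot, and variables do not carry over. Pictures are saved under pics/ and viewed, at most 10 in all, crops included, and the job is handed in when it is done.

Besides the shell and the picture viewer there is one more tool, called after "Call:" in YAML: its name, and indented under it one key for each argument. send_rows: Moves the arm, as the interface text tells. Its arguments: {"type":"object","properties":{"motion":{"type":"array"},"grip_force":{"type":"number"}},"required":["motion"]}

```bash
ls; mkdir -p pics; python3 - <<'E'
from bench import r,eyes
import cv2
for n in("scene","top"):
    cv2.imwrite(f"pics/{n}0.png",cv2.cvtColor(eyes.get_image(n),cv2.COLOR_RGB2BGR)); print(eyes.calibration(n))
s=r.get_state();print(s)
E
```

```text
pics
{'fx': 393.97780051745707, 'fy': 393.97780051745707, 'cx': 249.64346891340574, 'cy': 193.12320059229086, 'eye': array([-110.90234328,  540.77553849,  492.67980164]), 'rotation': array([-0.36422215, -0.24001943,  0.46939664,  0.76772371])}
{'fx': 494.65090513592526, 'fy': 494.65090513592526, 'cx': 259.6163474942137, 'cy': 187.62160289908707, 'eye': array([ 365.07372644,   10.2716041 , 1386.91631777]), 'rotation': array([-0.70016111, -0.05518462,  0.05269122,  0.70989627])}
{'time': 0.1, 'q': array([-1.38981501,  0.3837916 ,  0.04382659,  1.59944732, -0.01789147,
        1.16120056, -0.0499007 ]), 'dq': array([-0.00242295, -0.00140375, -0.00113679, -0.00389421,  0.00055584,
        0.00039329,  0.00092457]), 'joint_torque': array([ 2.80697299e-03, -4.34724426e+01,  1.02958415e+00, -2.50456166e+01,
        1.09158939e-02,  5.42358335e-03, -1.38477586e-05]), 'position': array([178.6283243 , 624.06588855, 229.97376139]), 'tool_rot': array([-1.03639287e-04,  1.38894355e-01,  9.90306443e-01, -1.22291340e-03]), 'wrist_force': array([ 0.04919973, -0.93803611,  0.37097397]), 'wrist_torque': array([ 0.00345016,  0.00661788, -0.03808114]), 'finger_force': 0.0, 'width': 85.2708917720157}
```

View pics/scene0.png

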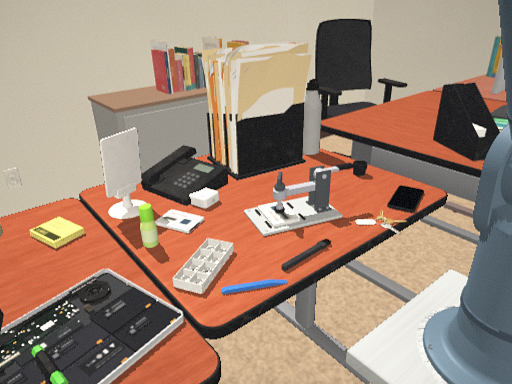

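View pics/top0.png

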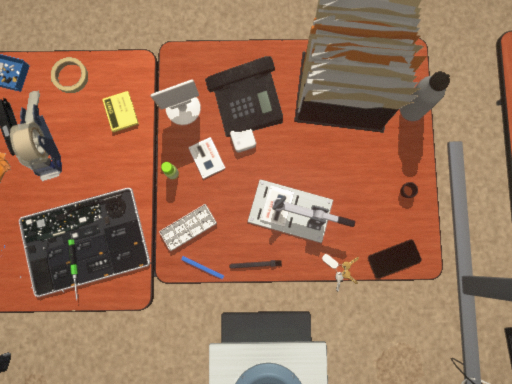

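The holder sits near (290,210) in top, with its lever pointing right to (345,222). In the scene view it is near (295,205). I'll zoom in.

```bash
cat > h.py <<'E'
import numpy as np,cv2
from scipy.spatial.transform import Rotation as R
from bench import r,eyes
def ray(n,u,v):
    c=eyes.calibration(n);w,x,y,z=c['rotation']
    d=R.from_quat([x,y,z,w]).apply([(u-c['cx'])/c['fx'],-(v-c['cy'])/c['fy'],-1]);return np.array(c['eye']),d
def onz(n,u,v,z):
    e,d=ray(n,u,v);return e+d*(z-e[2])/d[2]
def proj(n,p):
    c=eyes.calibration(n);w,x,y,z=c['rotation']
    q=R.from_quat([x,y,z,w]).inv().apply(np.array(p)-c['eye']);return c['cx']+c['fx']*q[0]/-q[2],c['cy']+c['fy']*q[1]/q[2]
def crop(n,f,x0,y0,x1,y1,k):
    im=cv2.cvtColor(eyes.get_image(n),cv2.COLOR_RGB2BGR)
    cv2.imwrite(f,cv2.resize(im[y0:y1,x0:x1],None,fx=k,fy=k,interpolation=cv2.INTER_CUBIC));return im
E
python3 - <<'E'
from h import *
a=crop("top","pics/a.png",240,170,370,250,6)
b=crop("scene","pics/b.png",235,155,375,240,6) 
A=cv2.imread("pics/a.png");B=cv2.imread("pics/b.png")[:, :780]
cv2.imwrite("pics/ab.png",cv2.resize(np.vstack([A,B]),None,fx=.6,fy=.6)); print(A.shape,B.shape)
# base plate: bright, low-saturation blob
hsv=cv2.cvtColor(a,cv2.COLOR_BGR2HSV); m=((hsv[...,1]<60)&(hsv[...,2]>110)).astype(np.uint8)
m[:, :240]=0;m[:,370:]=0;m[:170]=0;m[250:]=0
cs=max(cv2.findContours(m,0,2)[0],key=cv2.contourArea);rc=cv2.minAreaRect(cs);bx=cv2.boxPoints(rc);print(rc)
for p in bx: print(p,onz("top",*p,8))
E
```

```text
(480, 780, 3) (510, 780, 3)
((294.95849609375, 211.84674072265625), (86.72562408447266, 44.642730712890625), 15.80251407623291)
[247.15591 221.51582] [482.10275066  49.7786131    8.        ]
[259.31314 178.56032] [603.26813575  14.22006564   8.        ]
[342.76108 202.17766] [ 532.70809673 -218.98340062    8.        ]
[330.60385 245.13316] [ 413.42724439 -180.67506655    8.        ]
```

View pics/a.png

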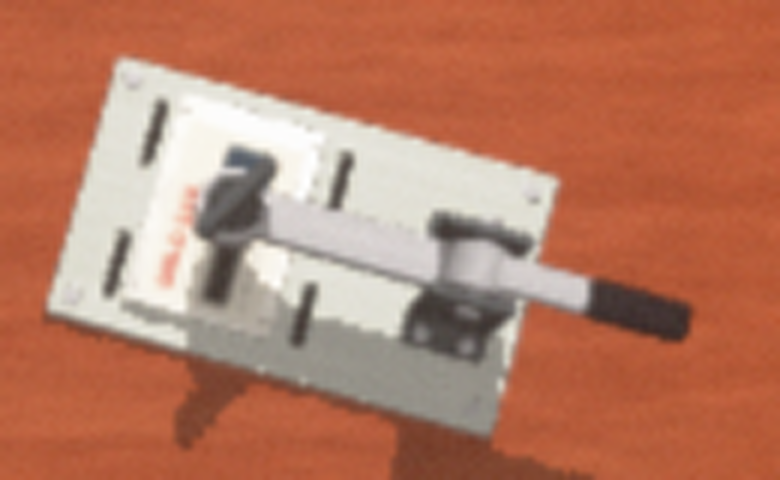

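View pics/b.png

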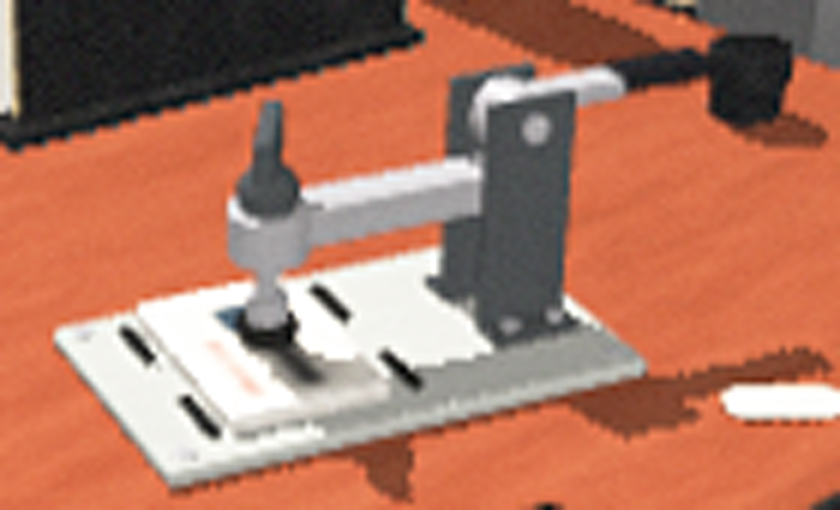

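The top crop shows the base corners at (120,60), (558,178), (492,437) and (48,312). The wing runs from about (205,230) to (268,162), and the handle from (590,298) to (688,322). Next I'll compute the holder frame and check it.

```bash
cat >> h.py <<'E'
def cz(x,y,z): return onz("top",240+(x+.5)/6-.5,170+(y+.5)/6-.5,z)
E
python3 - <<'E'
from h import *
C=[cz(*p,8)[:2] for p in((120,60),(558,178),(492,437),(48,312))]
for i in range(4): print(C[i],np.linalg.norm(C[i]-C[i-1]))
yd=(C[0]-C[1]+C[3]-C[2]);yd/=np.linalg.norm(yd);xd=np.array([yd[1],-yd[0]])
c=np.mean(C,0);o=c-19*yd
print("yd",yd,np.degrees(np.arctan2(yd[1],yd[0])),"o",o)
W=lambda x,y,z:np.r_[o+x*xd+y*yd,z]
for n,p in dict(piv=(0,-55,100),grip=(0,-130,106),nut=(0,55,106),tip=(0,-153,106)).items():
    w=W(*p);u=proj("top",w);s=proj("scene",w)
    print(n,w,"a",(np.array(u)-[240,170])*6,"b",(np.array(s)-[235,155])*6)
a,b=cz(205,230,117)[:2],cz(268,162,117)[:2];d=a-b
print("wing",(a+b)/2,np.linalg.norm(d),"ang rel",np.degrees(np.arctan2(d[1],d[0])-np.arctan2(yd[1],yd[0])))
a,b=cz(590,298,112)[:2],cz(688,322,112)[:2];d=a-b
print("handle",(a+b)/2,np.linalg.norm(d),np.degrees(np.arctan2(d[1],d[0])))
t=R.from_quat(np.roll(r.get_state()['tool_rot'],-1)).as_matrix();print(t)
E
```

```text
[600.32256541  13.49541231] 123.51486594804079
[ 541.3863183 -190.7475207] 212.5762378714018
[ 421.24873394 -155.95561481] 125.07404162909978
[481.89758312  48.58737261] 213.34506464943516
yd [0.28076994 0.9597751 ] 73.69383759820789 o [505.87917136 -89.39081454]
piv [ 490.43682475 -142.17844501  100.        ] a [477.86675883 266.00354334] b [509.39301847 107.63293098]
grip [ 469.37907937 -214.16157748  106.        ] a [647.79420491 310.92460789] b [664.8222447   63.97742611]
nut [521.32151797 -36.60318406 106.        ] a [234.18118661 197.18326403] b [268.77801127 141.44530804]
tip [ 462.92137079 -236.23640477  106.        ] a [699.59298702 325.16899292] b [710.74910193  54.99394383]
wing [521.60354401 -36.17727199] 40.20199702014765 ang rel 62.73081682161293
handle [ 470.43420161 -208.30602434] 43.07203421872509 75.33253897854682
[[-9.61405613e-01  2.75134694e-01 -3.84914767e-04]
 [ 2.75134949e-01  9.61404165e-01 -1.67087884e-03]
 [-8.96580783e-05 -1.71229580e-03 -9.99998530e-01]]
```

The frame fits to about 2 mm: the projected nut and grip land on their pixels. The wing is at about 1.09 rad, and tool y already lies along the holder's y. I'll start moving towards the lever.

Call:
send_rows:
  motion:
    - [[0, 0, 0], [24, -42, 3], 1]
    - [[0, 0, 0], [24, -42, 3], 1]
    - [[0, 0, 0], [24, -42, 3], 1]
    - [[0, 0, 0], [24, -42, 3], 1]
    - [[0, 0, 0], [24, -42, 3], 1]
    - [[0, 0, 0], [24, -42, 3], 1]
    - [[0, 0, 0], [24, -42, 3], 1]
    - [[0, 0, 0], [24, -42, 3], 1]
    - [[0, 0, 0], [24, -42, 3], 1]
    - [[0, 0, 0], [24, -42, 3], 1]
  grip_force: 25

```text
time: 1.45
position: [419.3, 203.4, 261.4]
tool_rot: [0.0, 0.139, 0.99, 0.0]
wrist_force: [-0.1, 1.1, 0.6]
width: 85.7
finger_force: 0.0
```

```bash
python3 -c "
from h import *
s=r.get_state();print(s['time'],s['q'],s['position'],s['tool_rot'])"
```

```text
1.45 [-0.90933085 -0.01307804  0.36959497  2.00341831  0.00484637  1.15005372
  0.75031993] [419.33860268 203.35822441 261.381719  ] [3.01384488e-05 1.38916133e-01 9.90304125e-01 2.17404512e-04]
```

Call:
send_rows:
  motion:
    - [[0, 0, -9], [5, -42, -4], 1]
    - [[0, 0, -9], [5, -42, -4], 1]
    - [[0, 0, -9], [5, -42, -4], 1]
    - [[0, 0, -9], [5, -42, -4], 1]
    - [[0, 0, -9], [5, -42, -4], 1]
    - [[0, 0, -9], [5, -42, -4], 1]
    - [[0, 0, -9], [5, -42, -4], 1]
    - [[0, 0, -9], [5, -42, -4], 1]
    - [[0, 0, -9], [5, -42, -4], 1]
    - [[0, 0, -9], [5, -42, -4], 1]

```text
time: 2.7
position: [468.9, -216.2, 221.2]
tool_rot: [-0.0, 0.8, 0.6, 0.0]
wrist_force: [0.2, -0.3, -0.5]
width: 85.1
finger_force: 0.0
```

```bash
python3 -c "
from h import *
s=r.get_state();print(s['time'],s['q'],s['position'],s['tool_rot'])"
```

```text
2.7 [-0.40600675  0.17253135  0.84011915  1.9582756  -0.14693958  1.07184115
  0.21377508] [ 468.85058337 -216.16694453  221.18909857] [-5.75169776e-05  7.99932056e-01  6.00090460e-01  3.76455311e-04]
```

Call:
send_rows:
  motion:
    - [[0, 0, 0], [0.5, 1, -22], 1]
    - [[0, 0, 0], [0, 0, -22], 1]
    - [[0, 0, 0], [0, 0, -22], 1]
    - [[0, 0, 0], [0, 0, -22], 1]
    - [[0, 0, 0], [0, 0, -22], 1]
    - [[0, 0, 0], [0, 0, -22], 1]
    - [[0, 0, 0], [0, 0, 0], 0.3]
    - [[0, 0, 0], [0, 0, 0], 0]
    - [[0, 0, 0], [0, 0, 0], 0]
    - [[0, 0, 0], [0, 0, 0], 0]
  grip_force: 25

```text
time: 3.95
position: [467.0, -213.5, 89.6]
tool_rot: [-0.003, 0.799, 0.602, -0.001]
wrist_force: [-5.6, 2.5, 6.8]
width: 17.7
finger_force: 27.6
```

```bash
python3 -c "
from h import *
s=r.get_state();print(s['time'],s['position'],s['wrist_force'],s['width'],s['finger_force'])
th=np.linspace(0,1.64,17);yd=np.array([.2808,.9598])
p=[np.r_[-(75*np.cos(t)-6*np.sin(t))*yd,75*np.sin(t)+6*np.cos(t)] for t in th]
print(np.diff(p,axis=0).round(1).tolist())"
```

```text
3.95 [ 466.9903798  -213.51173391   89.62073103] [-5.63581761  2.46842238  6.78342541] 17.723347530844602 27.584737837314606
[[0.3, 1.0, 7.6], [0.5, 1.7, 7.5], [0.7, 2.4, 7.3], [0.9, 3.1, 7.0], [1.1, 3.8, 6.6], [1.3, 4.4, 6.2], [1.5, 5.0, 5.7], [1.6, 5.6, 5.1], [1.8, 6.0, 4.5], [1.9, 6.4, 3.8], [2.0, 6.8, 3.1], [2.1, 7.0, 2.4], [2.1, 7.2, 1.6], [2.2, 7.4, 0.8], [2.2, 7.4, 0.0], [2.2, 7.4, -0.8]]
```

Call:
send_rows:
  motion:
    - [[0, 0, 0], [-1.7, 1.5, 7.6], 0]
    - [[0, 0, 0], [0.5, 1.7, 7.5], 0]
    - [[0, 0, 0], [0.7, 2.4, 7.3], 0]
    - [[0, 0, 0], [0.9, 3.1, 7.0], 0]
    - [[0, 0, 0], [1.1, 3.8, 6.6], 0]
    - [[0, 0, 0], [1.3, 4.4, 6.2], 0]
    - [[0, 0, 0], [1.5, 5.0, 5.7], 0]
    - [[0, 0, 0], [1.6, 5.6, 5.1], 0]
    - [[0, 0, 0], [1.8, 6.0, 4.5], 0]
    - [[0, 0, 0], [1.9, 6.4, 3.8], 0]

```text
time: 5.2
position: [478.4, -174.9, 150.9]
tool_rot: [0.0, 0.799, 0.602, -0.001]
wrist_force: [-2.8, -4.1, -4.1]
width: 17.2
finger_force: 24.5
```

Call:
send_rows:
  motion:
    - [[0, 0, 0], [2, 6.8, 3.1], 0]
    - [[0, 0, 0], [2.1, 7, 2.4], 0]
    - [[0, 0, 0], [2.1, 7.2, 1.6], 0]
    - [[0, 0, 0], [2.2, 7.4, 0.8], 0]
    - [[0, 0, 0], [2.2, 7.4, 0], 0]
    - [[0, 0, 0], [2.2, 7.4, -0.8], 0]
    - [[0, 0, 0], [0.6, 1.9, 0], 0]
    - [[0, 0, 0], [0, 0, 0], 0]
    - [[0, 0, 0], [0, 0, 0], 0]
    - [[0, 0, 0], [0, 0, 0], 0]

```text
time: 6.45
position: [491.8, -129.9, 158.9]
tool_rot: [-0.0, 0.798, 0.602, -0.001]
wrist_force: [-5.7, -3.6, 2.5]
width: 17.4
finger_force: 24.4
```

```bash
python3 -c "
from h import *
s=r.get_state();print(s['time'],s['q'],s['position'],s['wrist_force'],s['width'],s['finger_force'])
im=crop('scene','pics/c.png',235,120,375,230,5)"
```

```text
6.45 [-0.51668875  0.25132686  0.78432873  2.02998695 -0.21761497  0.94475757
  0.10224129] [ 491.82686434 -129.93787911  158.88626155] [-5.72858085 -3.61045663  2.48381173] 17.350115964134883 24.434984922409058
```

View pics/c.png

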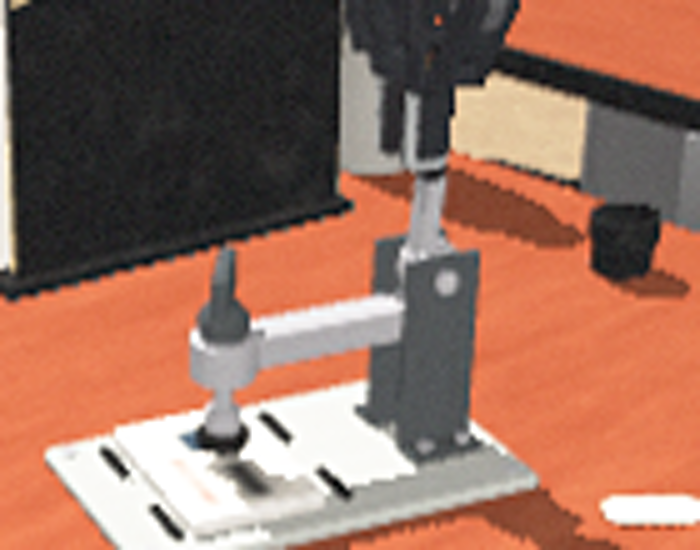

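The lever is nearly upright. I'll push on a little to confirm it is at its stop.

Call:
send_rows:
  motion:
    - [[0, 0, 0], [0.6, 1.9, 0], 0]
    - [[0, 0, 0], [0.6, 1.9, 0], 0]
    - [[0, 0, 0], [0.6, 1.9, 0], 0]
    - [[0, 0, 0], [0, 0, 0], 0]
    - [[0, 0, 0], [0, 0, 0], 0]
    - [[0, 0, 0], [0, 0, 0], 0]
    - [[0, 0, 0], [0, 0, 0], 0]
    - [[0, 0, 0], [0, 0, 0], 0]
    - [[0, 0, 0], [0, 0, 0], 0]
    - [[0, 0, 0], [0, 0, 0], 0]

```text
time: 7.75
position: [493.3, -124.7, 158.2]
tool_rot: [0.0, 0.799, 0.602, -0.001]
wrist_force: [-4.3, -4.0, -1.0]
width: 17.4
finger_force: 24.6
```

Call:
send_rows:
  motion:
    - [[0, 0, 0], [0.6, 1.9, 0], 0]
    - [[0, 0, 0], [0.6, 1.9, 0], 0]
    - [[0, 0, 0], [0, 0, 0], 0]
    - [[0, 0, 0], [0, 0, 0], 0.6]
    - [[0, 0, 0], [0, 0, 0], 1]
    - [[0, 0, 0], [0, 0, 0], 1]
    - [[0, 0, 0], [0, 0, 20], 1]
    - [[0, 0, 0], [0, 0, 30], 1]
    - [[0, 0, 0], [0, 0, 30], 1]
    - [[0, 0, 0], [0, 0, 30], 1]

```text
time: 9.0
position: [495.8, -119.1, 269.1]
tool_rot: [0.0, 0.798, 0.602, 0.001]
wrist_force: [-0.3, 1.2, -0.1]
width: 85.5
finger_force: 0.0
```

```bash
python3 -c "
from h import *
s=r.get_state();print(s['time'],s['q'],s['position'],s['wrist_force'],s['width'],s['finger_force'])
im=crop('scene','pics/d.png',235,120,375,230,5)
o=np.array([503.7,-88.8]);yd=np.array([.2808,.9598])
for t in (1.4,1.5,1.6,1.7):
  for L,h in((98,11.5),(98,.5),(0,0)):
    p=np.r_[o+yd*(-55-L*np.cos(t)+h*np.sin(t)),100+L*np.sin(t)+h*np.cos(t)];print(t,L,h,((np.array(proj('scene',p))-[235,120])*5).round())
"
```

```text
9.0 [-0.61045848  0.083247    0.81537895  1.91744396 -0.06691388  1.16673075
 -0.048862  ] [ 495.81303642 -119.12413156  269.09218997] [-0.25257789  1.17800019 -0.05993313] 85.53075358425838 0.0
1.4 98 11.5 [448.  73.]
1.4 98 0.5 [467.  74.]
1.4 0 0 [427. 266.]
1.5 98 11.5 [430.  76.]
1.5 98 0.5 [450.  74.]
1.5 0 0 [427. 266.]
1.6 98 11.5 [411.  81.]
1.6 98 0.5 [432.  77.]
1.6 0 0 [427. 266.]
1.7 98 11.5 [393.  88.]
1.7 98 0.5 [414.  81.]
1.7 0 0 [427. 266.]
```

View pics/d.png

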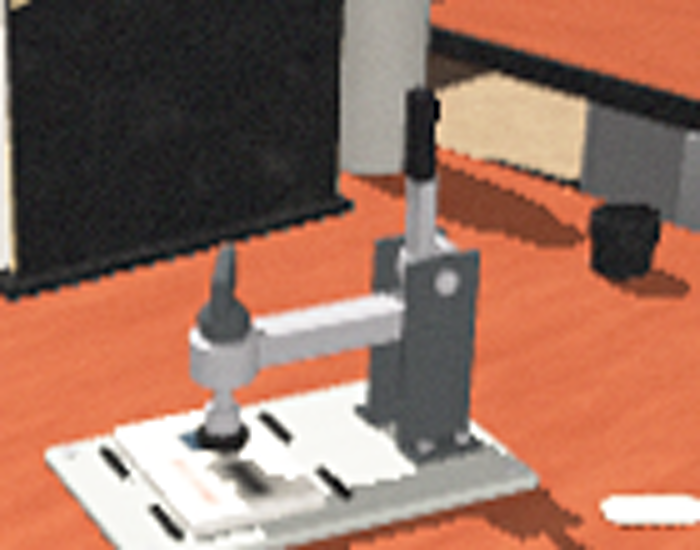

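The lever stands upright, with its top at (424,90) and its base at (425,250), which matches 1.6. Now to the nut.

Call:
send_rows:
  motion:
    - [[0, 0, 9], [3.4, 11.9, 0], 1]
    - [[0, 0, 9], [3.4, 11.9, 0], 1]
    - [[0, 0, 9], [3.4, 11.9, 0], 1]
    - [[0, 0, 9], [3.4, 11.9, 0], 1]
    - [[0, 0, 9], [3.4, 11.9, 0], 1]
    - [[0, 0, 9], [3.4, 11.9, 0], 1]
    - [[0, 0, 9], [3.4, 11.9, 0], 1]
    - [[0, 0, 0], [0, 0, -40], 1]
    - [[0, 0, 0], [0, 0, -40], 1]
    - [[0, 0, 0], [0, 0, -40], 1]

```text
time: 10.3
position: [519.9, -35.5, 146.9]
tool_rot: [0.001, 0.366, 0.931, 0.001]
wrist_force: [0.2, 0.7, 0.3]
width: 85.3
finger_force: 0.0
```

Call:
send_rows:
  motion:
    - [[0, 0, 0], [0, 0, 0], 1]
    - [[0, 0, 0], [0, 0, 0], 1]
    - [[0, 0, 0], [0, 0, 0], 1]
    - [[0, 0, 0], [0, 0, 0], 1]
    - [[0, 0, 0], [0, 0, 0], 1]
    - [[0, 0, 0], [0, 0, 0], 1]
    - [[0, 0, 0], [0, 0, 0], 1]
    - [[0, 0, 0], [0, 0, 0], 1]
    - [[0, 0, 0], [0, 0, 0], 1]
    - [[0, 0, 0], [0, 0, 0], 1]

```text
time: 11.55
position: [519.1, -36.4, 147.6]
tool_rot: [-0.0, 0.366, 0.93, -0.0]
wrist_force: [0.4, 0.7, 0.2]
width: 85.5
finger_force: 0.0
```

```bash
python3 -c "
from h import *
s=r.get_state();print(s['time'],s['q'],s['position'],s['tool_rot'],s['wrist_force'])
t=R.from_quat(np.roll(s['tool_rot'],-1)).as_matrix()[:,1];print(np.degrees(np.arctan2(t[1],t[0])))"
```

```text
11.55 [-0.57965255  0.27343303  0.65009648  2.00912065 -0.20629191  0.9232831
  0.99860813] [519.13541754 -36.35074424 147.62536598] [-4.46550626e-05  3.66307643e-01  9.30493797e-01 -5.41055487e-05] [0.40561854 0.74424632 0.22779256]
47.02384108577662
```

Call:
send_rows:
  motion:
    - [[0, 0, 0], [0, 0, -20], 1]
    - [[0, 0, 0], [0, 0, -20], 1]
    - [[0, 0, 0], [0, 0, -10], 1]
    - [[0, 0, 0], [0, 0, 0], 0.5]
    - [[0, 0, 0], [0, 0, 0], 0.2]
    - [[0, 0, 0], [0, 0, 0], 0]
    - [[0, 0, 0], [0, 0, 0], 0]
    - [[0, 0, 0], [0, 0, 0], 0]
    - [[0, 0, 0], [0, 0, 0], 0]
    - [[0, 0, 0], [0, 0, 0], 0]
  grip_force: 30

```text
time: 12.8
position: [520.1, -35.9, 98.3]
tool_rot: [0.001, 0.366, 0.931, 0.001]
wrist_force: [0.5, 1.7, 3.3]
width: 18.2
finger_force: 25.2
```

```bash
python3 -c "
from h import *
s=r.get_state();print(s['time'],s['q'],s['position'],s['tool_rot'],s['wrist_force'],s['wrist_torque'],s['width'])
t=R.from_quat(np.roll(s['tool_rot'],-1)).as_matrix()[:,1];print(np.degrees(np.arctan2(t[1],t[0])))"
```

```text
12.8 [-0.54163632  0.35670416  0.61604196  2.03894406 -0.27907411  0.82525555
  1.05680425] [520.13401474 -35.87492808  98.28296357] [7.44658583e-04 3.66136443e-01 9.30560690e-01 5.94086264e-04] [0.51059008 1.69337643 3.33695009] [ 0.33230257 -0.31155887 -0.02670205] 18.24543930489513
47.044948296040864
```

The width is 18 mm, so the fingertips are on the hub cone below the wing. I'll re-grip higher.

Call:
send_rows:
  motion:
    - [[0, 0, 0], [0, 0, 0], 0.6]
    - [[0, 0, 0], [0, 0, 0], 0.6]
    - [[0, 0, 0], [0, 0, 4], 0.6]
    - [[0, 0, 0], [0, 0, 4], 0.6]
    - [[0, 0, 0], [0, 0, 0], 0.2]
    - [[0, 0, 0], [0, 0, 0], 0]
    - [[0, 0, 0], [0, 0, 0], 0]
    - [[0, 0, 0], [0, 0, 0], 0]
    - [[0, 0, 0], [0, 0, 0], 0]
    - [[0, 0, 0], [0, 0, 0], 0]

```text
time: 14.05
position: [519.8, -35.6, 105.9]
tool_rot: [0.0, 0.366, 0.931, 0.001]
wrist_force: [2.1, 3.2, -0.7]
width: 8.2
finger_force: 33.7
```

```bash
python3 -c "
from h import *
s=r.get_state();print(s['time'],s['position'],s['wrist_force'],s['wrist_torque'],s['width'],s['finger_force'])
im=crop('scene','pics/e.png',235,120,375,230,5)"
```

```text
14.05 [519.82941603 -35.57205512 105.88881415] [ 2.05349299  3.20216206 -0.68797647] [ 0.62307688 -0.42517193 -0.0496206 ] 8.174189764973601 33.65646779537201
```

View pics/e.png

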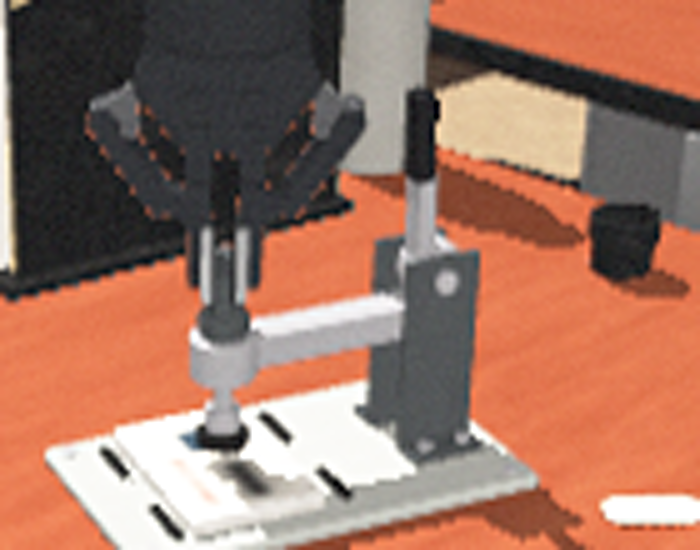

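The pads are on the wing, which sits between the fingers at (222,270), and the lever is still up. Turning clockwise.

Call:
send_rows:
  motion:
    - [[0, 0, -8], [0, 0, 0], 0]
    - [[0, 0, -8], [0, 0, 0], 0]
    - [[0, 0, -8], [0, 0, 0], 0]
    - [[0, 0, -8], [0, 0, 0], 0]
    - [[0, 0, -8], [0, 0, 0], 0]
    - [[0, 0, -8], [0, 0, 0], 0]
    - [[0, 0, -8], [0, 0, 0], 0]
    - [[0, 0, -7.3], [0, 0, 0], 0]
    - [[0, 0, 0], [0, 0, 0], 0]
    - [[0, 0, 0], [0, 0, 0], 0]

```text
time: 15.35
position: [519.9, -35.6, 105.9]
tool_rot: [0.0, 0.799, 0.601, 0.001]
wrist_force: [3.3, 4.6, -0.1]
width: 8.1
finger_force: 33.6
```

```bash
python3 -c "
from h import *
s=r.get_state();print(s['time'],s['q'],s['position'],s['wrist_force'],s['wrist_torque'],s['width'],s['finger_force'])
t=R.from_quat(np.roll(s['tool_rot'],-1)).as_matrix()[:,1];print(np.degrees(np.arctan2(t[1],t[0])))"
```

```text
15.35 [-0.74261351  0.4098515   0.86513698  2.04227685 -0.41059157  0.86632054
  0.07217606] [519.9483737  -35.56386289 105.89086436] [ 3.27408872  4.61001817 -0.09928191] [ 0.82847752 -0.77302029 -0.0337845 ] 8.05006862059758 33.55616748332977
-16.146042867732213
```

Call:
send_rows:
  motion:
    - [[0, 0, 0], [0, 0, 0], 0.5]
    - [[0, 0, 0], [0, 0, 0], 1]
    - [[0, 0, 0], [0, 0, 0], 1]
    - [[0, 0, 0], [0, 0, 30], 1]
    - [[0, 0, 0], [0, 0, 40], 1]
    - [[0, 0, 0], [0, 0, 45], 1]
    - [[0, 0, 0], [0, 0, 45], 1]
    - [[0, 0, 0], [-14, -48, 0], 1]
    - [[0, 0, 0], [-14, -48, 0], 1]
    - [[0, 0, 0], [0, 0, 0], 1]

```text
time: 16.6
position: [488.6, -138.2, 265.8]
tool_rot: [0.0, 0.803, 0.596, -0.0]
wrist_force: [-0.1, 1.1, -0.1]
width: 85.2
finger_force: 0.0
```

```bash
python3 -c "
from h import *
s=r.get_state();print(s['time'],s['position'])
crop('top','pics/f1.png',240,170,340,250,5);crop('scene','pics/f2.png',235,120,375,230,3)
A=cv2.imread('pics/f1.png');B=cv2.imread('pics/f2.png');B=cv2.copyMakeBorder(B,0,70,0,0,0)[:400,:300]
cv2.imwrite('pics/f.png',np.hstack([A,B]))"
```

```text
16.6 [ 488.61830543 -138.15923871  265.79357625]
```

View pics/f.png

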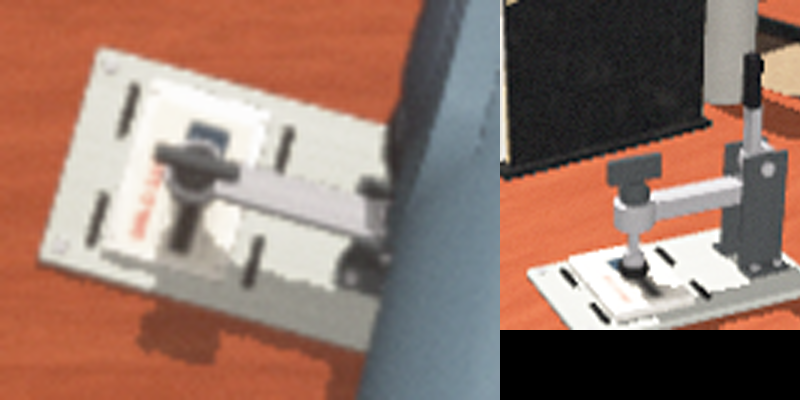

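```bash
python3 -c "
from h import *
A=cv2.cvtColor(cv2.imread('pics/f1.png'),cv2.COLOR_BGR2GRAY).astype(float)
P=[]
for lo,hi in((156,170),(222,237)):
  for x in range(lo,hi,3):
    w=np.clip(150-A[130:195,x],0,None)**1; y=130+(w*np.arange(65)).sum()/w.sum(); P.append(onz('top',240+(x+.5)/5-.5,170+(y+.5)/5-.5,120)[:2])
P=np.array(P);print(P.round(1).tolist());k=np.polyfit(P[:,1],P[:,0],1);print(np.degrees(np.arctan2(1,k[0])))
s=r.get_state();print(s['position'],s['time'])"
```

```text
[[525.1, -15.0], [525.5, -16.5], [525.4, -18.1], [525.1, -19.6], [524.5, -21.1], [523.5, -49.0], [520.8, -50.5], [515.7, -51.9], [515.7, -53.5], [515.6, -55.0]]
78.11241867842547
[ 490.46110168 -133.04986013  265.46257459] 16.7
```

Call:
send_rows:
  motion:
    - [[0, 0, 0], [0, 0, -30], 1]
    - [[0, 0, 0], [0, 0, -30], 1]
    - [[0, 0, 0], [0, 0, -30], 1]
    - [[0, 0, 0], [0, 0, -20], 1]
    - [[0, 0, 0], [0, 0, 0], 1]
    - [[0, 0, 0], [0, 0, 0], 1]
    - [[0, 0, 0], [0, 0, 0], 1]
    - [[0, 0, 0], [0, 0, 0], 1]
    - [[0, 0, 0], [0, 0, 0], 1]
    - [[0, 0, 0], [0, 0, 0], 1]

```text
time: 17.95
position: [491.2, -132.3, 155.8]
tool_rot: [0.0, 0.8, 0.6, 0.0]
wrist_force: [0.0, 0.2, 0.2]
width: 85.4
finger_force: 0.0
```

The wing measures within about 2° of the arm. Gripping the lever and swinging it down.

Call:
send_rows:
  motion:
    - [[0, 0, 0], [0, 0, 0], 0.4]
    - [[0, 0, 0], [0, 0, 0], 0.2]
    - [[0, 0, 0], [0, 0, 0], 0]
    - [[0, 0, 0], [0, 0, 0], 0]
    - [[0, 0, 0], [0, 0, 0], 0]
    - [[0, 0, 0], [0, 0, 0], 0]
    - [[0, 0, 0], [-2.2, -7.4, 0], 0]
    - [[0, 0, 0], [-2.2, -7.4, -0.8], 0]
    - [[0, 0, 0], [-2.1, -7.2, -1.6], 0]
    - [[0, 0, 0], [-2.1, -7, -2.4], 0]
  grip_force: 25

```text
time: 19.2
position: [483.3, -159.0, 152.0]
tool_rot: [-0.002, 0.8, 0.6, 0.002]
wrist_force: [-3.3, 5.1, 9.7]
width: 17.5
finger_force: 29.3
```

Call:
send_rows:
  motion:
    - [[0, 0, 0], [-2, -6.8, -3.1], 0]
    - [[0, 0, 0], [-1.9, -6.4, -3.8], 0]
    - [[0, 0, 0], [-1.8, -6, -4.5], 0]
    - [[0, 0, 0], [-1.6, -5.6, -5.1], 0]
    - [[0, 0, 0], [-1.5, -5, -5.7], 0]
    - [[0, 0, 0], [-1.3, -4.4, -6.2], 0]
    - [[0, 0, 0], [-1.1, -3.8, -6.6], 0]
    - [[0, 0, 0], [0, 0, 0], 0]
    - [[0, 0, 0], [0, 0, 0], 0]
    - [[0, 0, 0], [0, 0, 0], 0]

```text
time: 20.45
position: [470.6, -201.1, 116.2]
tool_rot: [0.001, 0.8, 0.599, -0.001]
wrist_force: [-4.1, -5.1, 3.6]
width: 17.7
finger_force: 29.2
```

Call:
send_rows:
  motion:
    - [[0, 0, 0], [-0.9, -3.1, -7], 0]
    - [[0, 0, 0], [-0.7, -2.4, -7.3], 0]
    - [[0, 0, 0], [-0.5, -1.7, -7.5], 0]
    - [[0, 0, 0], [-0.3, -1, -7.6], 0]
    - [[0, 0, 0], [0, 0, -2], 0]
    - [[0, 0, 0], [0, 0, -2], 0]
    - [[0, 0, 0], [0, 0, -1], 0]
    - [[0, 0, 0], [0, 0, 0], 0]
    - [[0, 0, 0], [0, 0, 0], 0]
    - [[0, 0, 0], [0, 0, 0], 0]

```text
time: 21.7
position: [468.0, -209.7, 81.9]
tool_rot: [0.001, 0.801, 0.599, -0.001]
wrist_force: [-4.0, -4.5, 4.7]
width: 17.3
finger_force: 28.8
```

Call:
send_rows:
  motion:
    - [[0, 0, 0], [0, 0, 0], 0.6]
    - [[0, 0, 0], [0, 0, 0], 0.7]
    - [[0, 0, 0], [0, 0, 0], 0.7]
    - [[0, 0, 0], [0, 0, 25], 0.7]
    - [[0, 0, 0], [0, 0, 25], 0.7]
    - [[0, 0, 0], [0, 0, 13], 0.4]
    - [[0, 0, 0], [0, 0, 0], 0]
    - [[0, 0, 0], [0, 0, 0], 0]
    - [[0, 0, 0], [0, 0, 0], 0]
    - [[0, 0, 0], [0, 0, 0], 0]

```text
time: 22.95
position: [468.5, -207.4, 143.8]
tool_rot: [-0.0, 0.8, 0.6, -0.001]
wrist_force: [0.1, 0.5, -0.5]
width: -0.2
finger_force: 0.0
```

Call:
send_rows:
  motion:
    - [[0, 0, 0], [0, 0, 0], 0]
    - [[0, 0, 0], [0, 0, -10], 0]
    - [[0, 0, 0], [0, 0, -10], 0]
    - [[0, 0, 0], [0, 0, -6], 0]
    - [[0, 0, 0], [0, 0, -4], 0]
    - [[0, 0, 0], [0, 0, -2], 0]
    - [[0, 0, 0], [0, 0, -2], 0]
    - [[0, 0, 0], [0, 0, 0], 0]
    - [[0, 0, 0], [0, 0, 0], 0]
    - [[0, 0, 0], [0, 0, 0], 0]

```text
time: 24.2
position: [468.7, -208.0, 111.4]
tool_rot: [-0.0, 0.8, 0.6, 0.0]
wrist_force: [-3.0, 0.6, 7.9]
width: 0.0
finger_force: 3.8
```

Call:
send_rows:
  motion:
    - [[0, 0, 0], [0, 0, -1.5], 0]
    - [[0, 0, 0], [0, 0, -1.5], 0]
    - [[0, 0, 0], [0, 0, 0], 0]
    - [[0, 0, 0], [0, 0, 0], 0]
    - [[0, 0, 0], [0, 0, 0], 0]
    - [[0, 0, 0], [0, 0, 0], 0]
    - [[0, 0, 0], [0, 0, 0], 0]
    - [[0, 0, 0], [0, 0, 0], 0]
    - [[0, 0, 0], [0, 0, 0], 0]
    - [[0, 0, 0], [0, 0, 0], 0]

```text
time: 25.45
position: [468.9, -208.2, 110.7]
tool_rot: [-0.002, 0.8, 0.6, 0.001]
wrist_force: [-9.4, 2.8, 24.7]
width: -0.1
finger_force: 12.6
```

Call:
send_rows:
  motion:
    - [[0, 0, 0], [0, 0, 10], 0]
    - [[0, 0, 0], [0, 0, 30], 0]
    - [[0, 0, 0], [0, 0, 40], 0]
    - [[0, 0, 0], [0, 0, 40], 0]
    - [[0, 0, 0], [-10, -50, 20], 0]
    - [[0, 0, 0], [-10, -50, 0], 0]
    - [[0, 0, 0], [-10, -50, 0], 0]
    - [[0, 0, 0], [0, 0, 0], 0]
    - [[0, 0, 0], [0, 0, 0], 0]
    - [[0, 0, 0], [0, 0, 0], 0]

```text
time: 26.7
position: [440.3, -355.3, 247.1]
tool_rot: [-0.001, 0.799, 0.601, 0.001]
wrist_force: [-0.0, 0.7, 0.4]
width: 0.1
finger_force: 0.0
```

```bash
python3 -c "
from h import *
s=r.get_state();print(s['time'],s['position'])
crop('top','pics/g1.png',240,170,370,250,6);crop('scene','pics/g2.png',235,120,375,240,5)
A=cv2.imread('pics/g1.png')
B=cv2.imread('pics/g2.png')
cv2.imwrite('pics/g.png',np.hstack([cv2.resize(A[:,:460],None,fx=.8,fy=.8),cv2.resize(B,None,fx=.6,fy=.64)[:384]]))"
```

```text
26.7 [ 440.26720419 -355.32961184  247.06602166]
```

View pics/g.png

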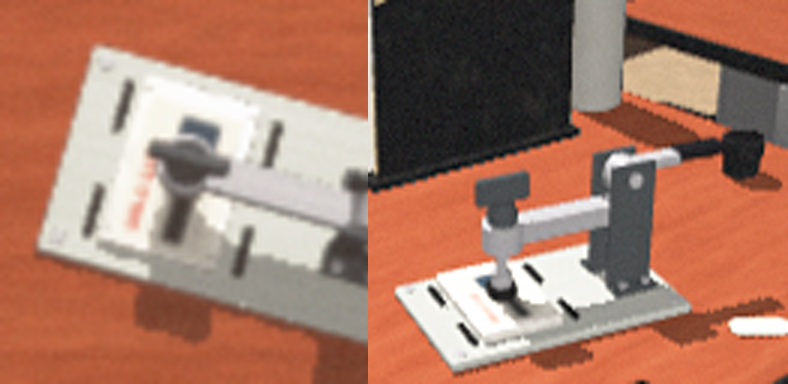

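The lever is flat: it took 24.7 N with no further travel. The wing, from (150,147) to (230,167), is in line with the arm, and the drive hasn't moved.

```bash
python3 -c "
from bench import r
print(r.job_done())"
```

```text
the job is handed in; nothing more can be done
None
```

I flipped the lever upright, turned the wing nut clockwise until it was in line with the clamp arm to within about 2–3° in the pictures, and pressed the lever back down flat; the drive is still in its place, and I handed the job in at about 27 s, though the foot's pressure on the drive was not measured directly.

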